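# Stroke the tappet row

## Task

Check that the four steel tappets in the blue cylinder head spring back: with the gripper closed, press the fingertips about 5 mm down (half its travel) on the tappet next to the yellow plug, then slide them along the row in one stroke to the tappet next to the black plug, keeping that depth without lifting off between tappets, so that each dips and comes back up. Press gently, never bottoming a tappet or bearing hard on the casting, and lift clear at the end; pick up nothing and leave the bearing cap, spare tappet, spray can and tub where they stand.

Things in the scene. Friction and masses are not known exactly. Their poses are not given: they have to be found in the camera images.
- head: Blue cylinder head, valve side up, fixed: 150 mm (its x) by 260 mm (its y), deck 100 mm above its origin (centre of the underside, on the bench). Aluminium rim and four corner bolts rise 4 mm above the deck. Four bright steel tappets stand in a row along its y, at x = -30 mm (robot's side); the black circles at x = +28 mm are empty bores.
- plug_yellow: Yellow plastic plug, a disc 22 mm across and 2.5 mm high, fixed to the deck in line with the tappet row, 42 mm beyond the centre of the end tappet where the stroke starts. At either end of the row. Origin at the centre of its underside, on the deck.
- plug_black: Black plastic plug of the same size and mounting, at the other end of the row, where the stroke finishes.
- bearing_cap: Loose aluminium bearing cap standing on the deck on the far side from the tappet row: foot 22 x 50 mm, 22 mm high, origin at the centre of its underside. To be left alone.
- spare_tappet: Loose spare steel tappet standing on the bench on the robot's side of the head: 28 mm across, 24 mm high, origin at the centre of its underside. To be left alone.
- spray_can: Loose aerosol can (white and red, yellow cap) on the bench to the right of the head: 52 mm across, 150 mm high, origin at the centre of its underside. To be left alone.
- red_tub: Loose red plastic tub, open, on the bench to the left of the head: 100 mm across the rim, 85 mm high, origin at the centre of its underside. To be left alone.
- tappet0_top (a point): Centre of the flat top of steel tappet 0 (0 to 3 along the head's +y, 32 mm apart, 4 mm gaps). The tappet is oiled (slippery), 28 mm across, with a rounded crown: a flat 15 mm across in the middle, falling 6 mm to its rim. At rest the flat stands 12 mm above the deck; the point moves down as the tappet is pressed.
- tappet0 (a joint): How far tappet 0 is pressed down, in m (0 = up as it stands at rest, grows as it is pressed down, 0.010 = bottomed). Return spring: 1.6 N at 0 plus 0.4 N per mm; it springs straight back when let go.
- tappet1_top (a point): Centre of the flat top of steel tappet 1 (0 to 3 along the head's +y, 32 mm apart, 4 mm gaps). The tappet is oiled (slippery), 28 mm across, with a rounded crown: a flat 15 mm across in the middle, falling 6 mm to its rim. At rest the flat stands 12 mm above the deck; the point moves down as the tappet is pressed.
- tappet1 (a joint): How far tappet 1 is pressed down, in m (0 = up as it stands at rest, grows as it is pressed down, 0.010 = bottomed). Return spring: 1.6 N at 0 plus 0.4 N per mm; it springs straight back when let go.
- tappet2_top (a point): Centre of the flat top of steel tappet 2 (0 to 3 along the head's +y, 32 mm apart, 4 mm gaps). The tappet is oiled (slippery), 28 mm across, with a rounded crown: a flat 15 mm across in the middle, falling 6 mm to its rim. At rest the flat stands 12 mm above the deck; the point moves down as the tappet is pressed.
- tappet2 (a joint): How far tappet 2 is pressed down, in m (0 = up as it stands at rest, grows as it is pressed down, 0.010 = bottomed). Return spring: 1.6 N at 0 plus 0.4 N per mm; it springs straight back when let go.
- tappet3_top (a point): Centre of the flat top of steel tappet 3 (0 to 3 along the head's +y, 32 mm apart, 4 mm gaps). The tappet is oiled (slippery), 28 mm across, with a rounded crown: a flat 15 mm across in the middle, falling 6 mm to its rim. At rest the flat stands 12 mm above the deck; the point moves down as the tappet is pressed.
- tappet3 (a joint): How far tappet 3 is pressed down, in m (0 = up as it stands at rest, grows as it is pressed down, 0.010 = bottomed). Return spring: 1.6 N at 0 plus 0.4 N per mm; it springs straight back when let go.

How it is judged:
By the outcome, as a careful person would: the job done as asked, in the order asked, and still so for the second after the job is handed in, with the robot touching nothing.
It also fails if it takes over 42 s, if anything falls off the work surface, if the arm or the gripper's body presses on something with over 40 N, if the wrist force passes 120 N, or if a joint passes its speed limit or range.

## Robot

A 6-joint arm with a two-finger parallel gripper is mounted at the origin on the work surface. World frame = base frame: x ahead of the robot, y to its left, z up, the work surface at z = 0. Lengths are in m, angles in rad, forces in N, time in s.
With the tool pointing down it reaches from about 0.375 to 0.825 m from the base axis. Payload 5.5 kg.
Tool frame: the origin (TCP) lies midway between the tips of the shut fingers; the grasp point (between the pads) lies 19 mm behind it; z points along the fingers, y is the line along which they close (so a half turn about z gives the same grasp; the last joint's range is limited). The gripper opens to 85 mm and grips with 20 to 120 N. Pads are 22 mm wide; open, the fingers measure 114 mm over their backs; the gripper's body (76 mm by 85 mm) begins 54 mm behind the grasp point. The pads swing forward as they close: fully open they stand 13 mm farther back than shut.
Start: joints at [-1.161, 0.314, -0.047, 1.21, 0, 1.571], TCP at [0.239, -0.55, 0.231] pointing down, gripper open.
Joint ranges: [-2.67, 2.67], [-0.69, 1.73], [-1.03, 1.25], [-2.08, 2.16], [-1.42, 1.45], [-3.14, 3.14]. Speed limits (rad/s): [2.39, 2.39, 3.01, 3.14, 3.14, 3.14].

## Interface

Orientations are given as a unit quaternion [x, y, z, w].
In Python, from rig import manip gives the robot as it stands. The module is installed in compiled form; this text tells all that it offers.
- The arm moves only by the shell command python3 -m inch 'ROWS'. ROWS is JSON, a list of rows, each a list of 7 numbers: the closure, from 0 (fully open) to 1 (shut), then the shift along the tool's x, y, z in cm, then the turn, a rotation vector about the tool's x, y, z in degrees. In form: [[fingers, x, y, z, rx, ry, rz], ...]. A call has 1 to 5 rows; each row is the pose to reach, as a shift and turn from the pose commanded when the call began, along the tool's axes at that moment; what a row does not reach only later rows make up. A row lasts 1/10 s, in which the tool goes at most 50 mm and 8.59 degrees, less where a joint would pass 70% of its speed; a pose out of reach is approached as far as the arm can. A call with a gripper value outside its range is refused whole. The fingers move at their own pace and stop on an object; the grip force is fixed at half the most. Time passes only in rows, so rows that repeat a pose let the fingers close. It gives the time, the measured TCP pose, the force, the opening and the grip force at its end, in the units of the state.
- manip.sense(): the state, without advancing time (a new reading comes with each control period).
- manip.camera(name): name is "scene" or "top" or "wrist"; returns a dict with "img" (480x640x3 uint8, red, green, blue), "depth" (480x640 float32, m along the optical axis (not along the pixel's ray), 0 where there is no reading), "fx", "fy", "cx", "cy" (pixels), "rvec" (rotation vector, rad) and "tvec" (3), from world to camera coordinates, as OpenCV has them. Camera axes: x right, y down, z forward; pixel columns grow to the right and rows downward; lengths in m; the calibration is good to about 2 mm. A picture is of the moment at which its call begins.
- manip.finish_job(): hands the job in; it is judged then, once.
The state is a dict: "time_s": time; "qpos": joint angles; "joint_vel": joint speeds; "joint_torque": joint torques, N m; "tool_pos": TCP position; "eef_rot": TCP orientation; "ft_force": force on the tool from outside, world axes, zero at the start; "moment": the same for the moment, N m; "width": finger opening in m; "gripper_force": force on a finger pad.
Only numpy, scipy, OpenCV 4.12 (cv2) and the standard library are available. Lean on these libraries where they do the work, as an engineer would, in place of code of your own. Each camera call takes 0.05 s, during which the arm holds its last target. There are 200 camera calls.

## Working session

There is one attempt and no reset: what is moved stays moved. The work goes in short steps, Python scripts to look and compute and a shell command to move; the robot and the scene stay as the last step left them, time stands still between calls to the robot, and variables do not carry over. Pictures are saved under pics/ and viewed, at most 10 in all, crops included, and the job is handed in when it is done.

```bash
mkdir -p pics
cat > h.py <<'E'
import numpy as np, cv2
from rig import manip
def cloud(c):
    R,_=cv2.Rodrigues(np.array(c["rvec"],float)); t=np.array(c["tvec"],float).ravel()
    v,u=np.mgrid[0:480,0:640]; d=c["depth"]
    P=np.stack([(u-c["cx"])/c["fx"]*d,(v-c["cy"])/c["fy"]*d,d],-1)
    return (P-t)@R
E
python3 - <<'E'
from h import *
for n in("scene","top"):
    c=manip.camera(n); cv2.imwrite(f"pics/{n}0.png",c["img"][...,::-1]); np.savez(f"{n}0.npz",**c)
s=manip.sense(); print(s)
E
```

```text
{'time_s': 0.1, 'qpos': array([-1.16097417e+00,  3.14163329e-01, -4.79644273e-02,  1.21021700e+00,
        2.09946638e-05,  1.57081878e+00]), 'joint_vel': array([-0.00028419, -0.0014878 ,  0.00276438, -0.00101333, -0.00032019,
       -0.00024181]), 'joint_torque': array([ 4.14191391e-04, -5.40767598e+01,  3.40540838e+01,  1.11305981e-02,
        1.69896907e-05, -2.61761761e-05]), 'tool_pos': array([ 0.23886644, -0.54983422,  0.23052241]), 'eef_rot': array([ 9.79081075e-01,  2.03469035e-01, -1.47267648e-04, -7.60149575e-04]), 'ft_force': array([0.59573314, 0.08695217, 0.71302916]), 'moment': array([-0.01895073,  0.02040655,  0.03989128]), 'gripper_force': 0.0, 'width': 0.0852618854197197}
```

View pics/scene0.png

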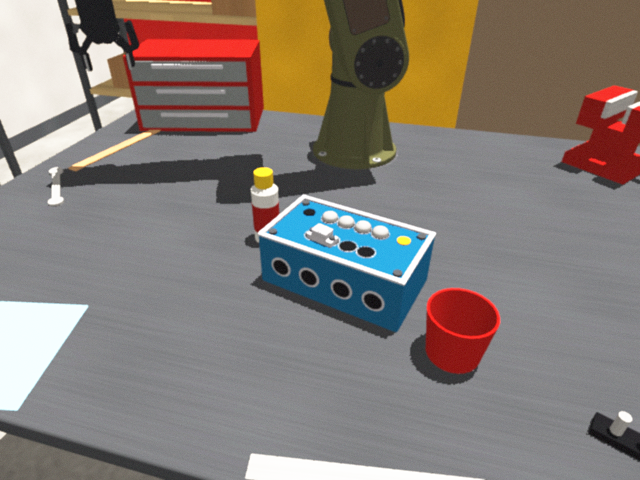

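View pics/top0.png

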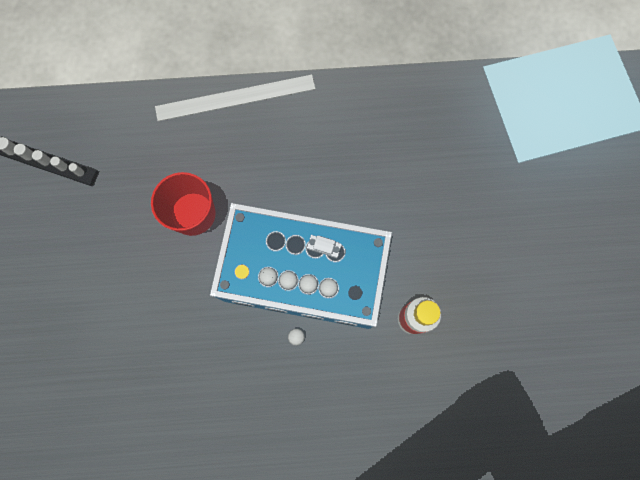

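The scene view shows the head with the yellow plug at (404,240). In the top view the yellow plug is at (242,272), the black plug at (355,293), and the tappets run from (268,277) to (329,288). The spare tappet (296,337) and the can (425,313) stand nearby.

```bash
cat > m.py <<'E'
from h import *
for n in("top","scene"):
    c=dict(np.load(n+"0.npz")); W=cloud(c); im=c["img"].astype(int); r,g,b=im[...,0],im[...,1],im[...,2]
    near=(W[...,0]>.3)&(W[...,0]<.9)&(abs(W[...,1])<.4)&(c["depth"]>0)
    dk=near&(b>r+60)&(W[...,2]>.09)&(W[...,2]<.112)
    P=W[dk]; A=np.c_[P[:,:2],np.ones(len(P))]; k=np.linalg.lstsq(A,P[:,2],rcond=None)[0]
    rect=cv2.minAreaRect(P[:,:2].astype(np.float32)*1000)
    print(n,"deck z",np.median(P[:,2]).round(4),"plane",k.round(4),"rect",rect)
    def blobs(m,tag,lo):
        nn,l,s,ce=cv2.connectedComponentsWithStats(m.astype(np.uint8))
        for i in range(1,nn):
            if s[i,4]>=lo: Q=W[l==i]; print(" ",tag,ce[i].round(1),s[i,4],"mean",Q.mean(0).round(4),"med z",np.median(Q[:,2]).round(4),"mid",((Q.min(0)+Q.max(0))/2).round(4),"ext",np.ptp(Q,0).round(3))
    h=W[...,2]-(W[...,0]*k[0]+W[...,1]*k[1]+k[2])
    blobs(near&(h>.0095)&(h<.05)&(abs(r-b)<40),"tappet",15)
    blobs(near&(r>150)&(b<100)&(g>120)&(abs(h)<.01),"yellow",15)
    blobs(near&(r<70)&(b<70)&(h>.0005)&(h<.012),"dark",15)
E
python3 m.py
```

```text
top deck z 0.1001 plane [ 0.0006 -0.0003  0.0998] rect ((561.4136352539062, 88.80276489257812), (243.7720947265625, 133.48974609375), 75.55687713623047)
  tappet [323.9 245.1] 415 mean [0.5841 0.0521 0.1188] med z 0.1209 mid [0.5852 0.0535 0.1184] ext [0.036 0.05  0.017]
  tappet [267.1 275.5] 153 mean [0.5438 0.1428 0.1117] med z 0.1115 mid [0.5447 0.1423 0.1124] ext [0.022 0.024 0.005]
  tappet [287.2 279.2] 150 mean [0.5358 0.1122 0.1118] med z 0.1116 mid [0.5365 0.1118 0.1128] ext [0.022 0.023 0.006]
  tappet [307.8 283. ] 150 mean [0.5278 0.0809 0.1119] med z 0.112 mid [0.5274 0.0814 0.1131] ext [0.023 0.024 0.007]
  tappet [328.2 286.9] 159 mean [0.5197 0.0501 0.1118] med z 0.1116 mid [0.5198 0.0503 0.1128] ext [0.022 0.022 0.006]
  tappet [418.7 315.7] 377 mean [ 0.4661 -0.0835  0.1159] med z 0.1154 mid [ 0.469  -0.0913  0.1269] ext [0.051 0.05  0.034]
  yellow [241.7 271.4] 128 mean [0.5544 0.183  0.1028] med z 0.1029 mid [0.5549 0.1827 0.1021] ext [0.02  0.019 0.008]
scene deck z 0.1007 plane [-0.0278  0.0051  0.1154] rect ((563.2759399414062, 92.49028778076172), (255.328155
[... 532 characters left out ...]
appet [322.4 233.3] 353 mean [0.5891 0.0565 0.1174] med z 0.1183 mid [0.5862 0.0538 0.1165] ext [0.034 0.052 0.016]
  tappet [380.2 229.3] 76 mean [0.5453 0.1449 0.1122] med z 0.1122 mid [0.5441 0.1449 0.1123] ext [0.022 0.021 0.004]
  yellow [403.3 240.6] 74 mean [0.5548 0.1852 0.1033] med z 0.1033 mid [0.5537 0.1855 0.103 ] ext [0.019 0.018 0.004]
  dark [308.8 212. ] 45 mean [0.5104 0.0113 0.1034] med z 0.1034 mid [0.5109 0.0108 0.1036] ext [0.02  0.018 0.004]
  dark [347.3 245.7] 102 mean [0.5909 0.0988 0.1018] med z 0.1018 mid [0.591  0.099  0.1022] ext [0.023 0.024 0.004]
  dark [365.4 251.5] 107 mean [0.5988 0.13   0.102 ] med z 0.102 mid [0.6002 0.1303 0.1024] ext [0.024 0.025 0.004]
```

The four tappets measure at about (0.545,0.144), (0.537,0.113), (0.528,0.082) and (0.520,0.051), with tops at z≈0.112. The pitch is 32 mm and the yellow plug sits 41.6 mm beyond tappet 3, which matches the text. The row direction is (-0.256,-0.967). Next I move above tappet 3, shut the gripper, and turn tool x to lie along the row.

```bash
python3 -m inch '[[1,3.6,-3.3,0,0,0,-8.5],[1,7.2,-6.6,0,0,0,-17],[1,10.8,-10,0,0,0,-25.5],[1,14.4,-13.3,0,0,0,-34],[1,18,-16.6,0,0,0,-42.5]]'
cat > d.py <<'E'
import sys
from h import *
from scipy.spatial.transform import Rotation as Ro
s=manip.sense(); R=Ro.from_quat(s["eef_rot"])
T=np.array([float(v) for v in sys.argv[1:4]]); ang=75.2
g=Ro.from_matrix(np.array([[np.cos(np.radians(ang)),np.sin(np.radians(ang)),0],[np.sin(np.radians(ang)),-np.cos(np.radians(ang)),0],[0,0,-1]]).T)
print("t",s["time_s"],"p",s["tool_pos"].round(4),"shift cm",(R.inv().apply(T-s["tool_pos"])*100).round(2),"turn deg",np.degrees((R.inv()*g).as_rotvec()).round(2),"F",s["ft_force"].round(2),"w",round(s["width"],4),"q",s["qpos"].round(2))
E
python3 d.py .5446 .1437 .231
```

```text
time_s: 0.6
tool_pos: [0.3382, -0.3244, 0.231]
eef_rot: [0.837, 0.547, 0.0, -0.0]
ft_force: [1.8, -0.5, -0.4]
width: 0.0118
gripper_force: 0.0
t 0.6 p [ 0.3382 -0.3244  0.231 ] shift cm [5.116e+01 8.000e-02 2.000e-02] turn deg [-0.01 -0.02 -8.91] F [ 1.76 -0.47 -0.42] w 0.0118 q [-0.76  0.07 -0.35  1.15  0.    1.22]
```

```bash
python3 -m inch '[[1,5,0,0,0,0,-4.5],[1,10,0,0,0,0,-8.9],[1,15,0,0,0,0,-8.9],[1,20,0,0,0,0,-8.9],[1,24.5,0,0,0,0,-8.9]]'
python3 d.py .5446 .1437 .231
```

```text
time_s: 1.1
tool_pos: [0.438, -0.1003, 0.2312]
eef_rot: [0.794, 0.608, 0.0, -0.0]
ft_force: [1.6, -0.0, -0.1]
width: 0.0003
gripper_force: 0.0
t 1.1 p [ 0.438  -0.1003  0.2312] shift cm [2.633e+01 3.940e+00 2.000e-02] turn deg [-0.   -0.01 -0.29] F [ 1.62 -0.01 -0.15] w 0.0003 q [-0.23  0.03 -0.39  1.15  0.    1.61]
```

```bash
python3 -m inch '[[1,4.5,-0.7,0,0,0,0],[1,9,-1.4,0,0,0,0],[1,13.5,-2.1,0,0,0,0],[1,18,-2.8,0,0,0,0],[1,22,-3.4,0,0,0,0]]'
python3 d.py .5446 .1437 .231
```

```text
time_s: 1.6
tool_pos: [0.4619, 0.1208, 0.2311]
eef_rot: [0.794, 0.608, -0.0, -0.0]
ft_force: [0.9, 0.4, -0.2]
width: 0.0003
gripper_force: 0.0
t 1.6 p [0.4619 0.1208 0.2311] shift cm [4.36 7.39 0.01] turn deg [-0.01  0.   -0.27] F [ 0.91  0.35 -0.18] w 0.0003 q [ 0.26  0.08 -0.33  1.16  0.    2.09]
```

```bash
python3 -m inch '[[1,2.2,3.7,0,0,0,0],[1,4.36,7.39,0,0,0,0],[1,4.36,7.39,4,0,0,0],[1,4.36,7.39,8,0,0,0],[1,4.36,7.39,9,0,0,0]]'
python3 -m inch '[[1,0,0,0,0,0,0],[1,0,0,0,0,0,0]]'
python3 d.py .5446 .1437 .114
python3 - <<'E'
from h import *
for n in("scene","top","wrist"):
    c=manip.camera(n); cv2.imwrite(f"pics/{n}1.png",c["img"][...,::-1]); np.savez(f"{n}1.npz",**c)
im=cv2.imread("pics/scene1.png")[150:300,240:440]; cv2.imwrite("pics/s1c.png",cv2.resize(im,(800,600)))
E
```

```text
time_s: 2.1
tool_pos: [0.5418, 0.1408, 0.1366]
eef_rot: [0.794, 0.608, -0.004, -0.002]
ft_force: [-1.0, -1.3, -0.2]
width: -0.0001
gripper_force: 0.0
time_s: 2.3
tool_pos: [0.5456, 0.1416, 0.1427]
eef_rot: [0.794, 0.608, 0.001, 0.0]
ft_force: [0.8, -0.2, -0.0]
width: 0.0003
gripper_force: 0.0
t 2.3 p [0.5456 0.1416 0.1427] shift cm [ 0.18 -0.15  2.87] turn deg [ 0.07 -0.04 -0.33] F [ 0.85 -0.2  -0.02] w 0.0003 q [ 0.25  0.3  -0.28  0.99 -0.    2.09]
```

View pics/s1c.png

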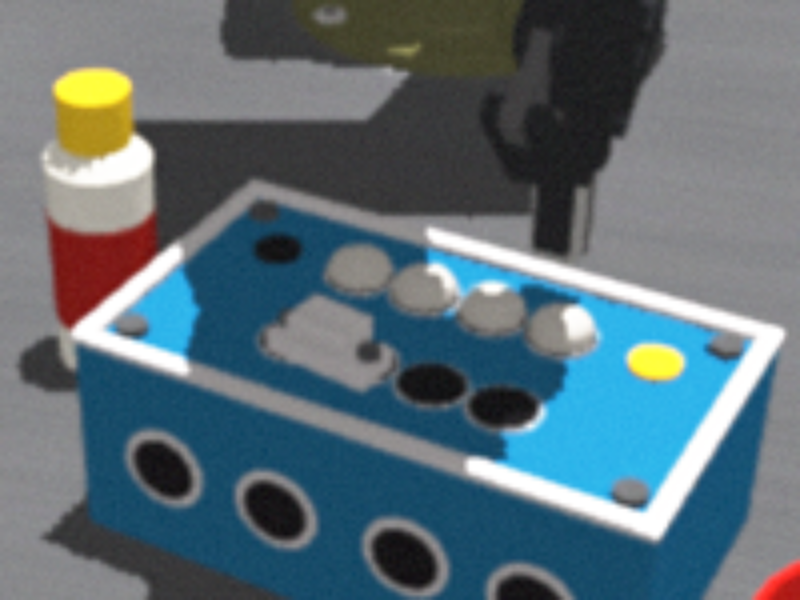

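View pics/wrist1.png

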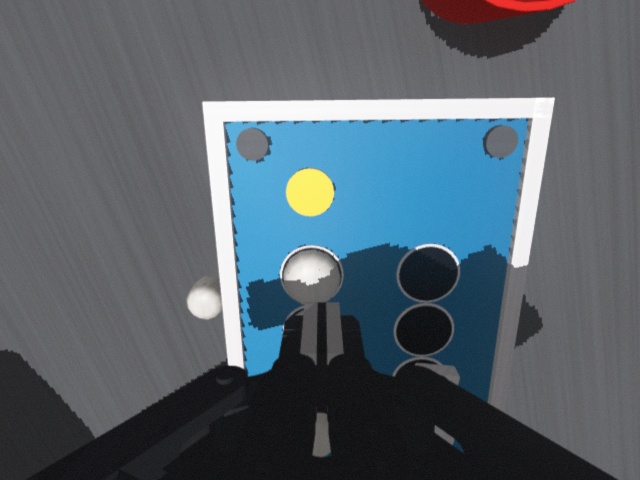

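The scene crop shows the shut fingers hanging near the tappet next to the yellow plug. The wrist view has tappet 3 at (312,277), the yellow plug at (310,192), and the narrow fingertips lined up with the row. I'll check T3 and the plug with the wrist depth.

```bash
python3 - <<'E'
from h import *
c=dict(np.load("wrist1.npz")); W=cloud(c); im=c["img"].astype(int); r,g,b=im[...,0],im[...,1],im[...,2]
dk=(b>r+60)&(abs(W[...,2]-.1)<.012); print("deck",np.median(W[dk],0))
y=(r>150)&(b<100)&(g>120)&(W[...,2]>.09); print("yellow",W[y].mean(0),np.ptp(W[y],0))
box=np.zeros(r.shape,bool); box[235:302,270:355]=1
t=box&(abs(r-b)<40)&(W[...,2]>.104)&(W[...,2]<.118); print("T3 mid",(W[t].min(0)+W[t].max(0))/2,np.ptp(W[t],0))
f=box&(W[...,2]>np.percentile(W[t][:,2],90)-.0007)&(W[...,2]<.118); print("flat",W[f].mean(0),f.sum(),np.percentile(W[t][:,2],[50,80,90,95]))
E
python3 d.py .5446 .1437 .114
```

```text
deck [0.57961999 0.17540419 0.09926118]
yellow [0.55768063 0.18894475 0.10192547] [0.01234775 0.01968928 0.00238465]
T3 mid [0.54117521 0.14555531 0.10860923] [0.02723202 0.02733371 0.00920619]
flat [0.5413846  0.14576913 0.11146453] 669 [0.10989456 0.11119565 0.11158192 0.1118582 ]
t 2.45 p [0.5464 0.1418 0.1435] shift cm [ 0.13 -0.23  2.95] turn deg [ 0.18 -0.1  -0.33] F [ 0.18 -0.19 -0.36] w -0.0003 q [ 0.25  0.29 -0.28  0.99  0.    2.09]
```

```bash
python3 -m inch '[[1,0.1,-0.1,0.4,0,0,-0.2],[1,0.2,-0.2,1,0,0,-0.3],[1,0.2,-0.2,1.6,0,0,-0.3],[1,0.2,-0.2,2,0,0,-0.3],[1,0.2,-0.2,2.3,0,0,-0.3]]'
python3 -m inch '[[1,0,0,0,0,0,0],[1,0,0,0,0,0,0],[1,0,0,0,0,0,0],[1,0,0,0,0,0,0]]'
python3 d.py .544 .144 .107
python3 -m inch '[[1,0,0,0,0,0,0],[1,0,0,0,0,0,0]]'
python3 d.py .544 .144 .107
```

```text
time_s: 2.95
tool_pos: [0.5432, 0.1439, 0.1175]
eef_rot: [0.792, 0.61, -0.0, -0.0]
ft_force: [0.4, 0.2, -0.3]
width: -0.0
gripper_force: 0.0
time_s: 3.35
tool_pos: [0.5438, 0.144, 0.1185]
eef_rot: [0.792, 0.61, 0.0, 0.0]
ft_force: [-0.4, -0.3, -0.1]
width: 0.0002
gripper_force: 0.0
t 3.35 p [0.5438 0.144  0.1185] shift cm [0.   0.02 1.15] turn deg [ 0.02 -0.01 -0.02] F [-0.39 -0.34 -0.08] w 0.0002 q [ 0.26  0.31 -0.31  0.94  0.    2.09]
time_s: 3.55
tool_pos: [0.5437, 0.144, 0.1184]
eef_rot: [0.792, 0.61, 0.0, 0.0]
ft_force: [-0.7, -0.0, -0.8]
width: 0.0003
gripper_force: 0.0
t 3.55 p [0.5437 0.144  0.1184] shift cm [0.01 0.03 1.14] turn deg [ 0.01 -0.01 -0.02] F [-0.74 -0.04 -0.81] w 0.0003 q [ 0.26  0.31 -0.31  0.94  0.    2.09]
```

```bash
python3 -m inch '[[1,0,0,0.2,0,0,0],[1,0,0,0.4,0,0,0],[1,0,0,0.4,0,0,0],[1,0,0,0.4,0,0,0]]' | egrep 'pos|force'
python3 -m inch '[[1,0,0,0.1,0,0,0],[1,0,0,0.1,0,0,0],[1,0,0,0.1,0,0,0]]'| egrep 'pos|ft'
python3 -m inch '[[1,0,0,0.1,0,0,0],[1,0,0,0.1,0,0,0],[1,0,0,0.1,0,0,0]]'| egrep 'pos|ft'
python3 -m inch '[[1,0,0,0.1,0,0,0],[1,0,0,0.1,0,0,0],[1,0,0,0.1,0,0,0]]'| egrep 'pos|ft'
python3 -m inch '[[1,0,0,0.1,0,0,0],[1,0,0,0.1,0,0,0],[1,0,0,0.1,0,0,0]]'| egrep 'pos|ft'
```

```text
tool_pos: [0.5435, 0.1439, 0.1141]
ft_force: [-0.0, 0.2, 0.5]
gripper_force: 0.0
tool_pos: [0.5436, 0.144, 0.1133]
ft_force: [-0.4, 0.9, -0.7]
tool_pos: [0.5436, 0.1439, 0.1123]
ft_force: [0.2, 0.1, 0.5]
tool_pos: [0.5437, 0.1439, 0.1114]
ft_force: [-0.3, 0.1, 1.9]
tool_pos: [0.5437, 0.144, 0.1104]
ft_force: [-0.8, -0.5, 1.3]
```

```bash
python3 -m inch '[[1,0,0,0.12,0,0,0],[1,0,0,0.24,0,0,0],[1,0,0,0.34,0,0,0],[1,0,0,0.34,0,0,0]]' | egrep 'pos|ft'
for i in 1 2 3 4 5 6; do python3 -m inch '[[1,0,0,0,0,0,0]]' | egrep 'pos|ft'; done
python3 - <<'E'
from h import *
c=manip.camera("scene"); cv2.imwrite("pics/s2.png",cv2.resize(c["img"][190:265,310:410,::-1],(800,600),interpolation=cv2.INTER_CUBIC)); c=manip.camera("top"); np.savez("top2.npz",**c)
E
python3 d.py .5197 .0519 .107
```

```text
tool_pos: [0.5437, 0.144, 0.1069]
ft_force: [-0.1, -0.3, 3.6]
tool_pos: [0.5438, 0.144, 0.107]
ft_force: [-0.9, -0.3, 2.6]
tool_pos: [0.5437, 0.144, 0.107]
ft_force: [-0.7, -0.1, 2.7]
tool_pos: [0.5437, 0.144, 0.107]
ft_force: [-0.1, -0.7, 2.7]
tool_pos: [0.5437, 0.144, 0.107]
ft_force: [-1.0, 0.0, 4.1]
tool_pos: [0.5437, 0.144, 0.107]
ft_force: [-1.0, -0.0, 3.0]
tool_pos: [0.5437, 0.144, 0.1069]
ft_force: [0.2, -0.4, 4.2]
t 6.25 p [0.5437 0.144  0.107 ] shift cm [-9.52  0.03 -0.  ] turn deg [ 0.01 -0.01 -0.02] F [ 0.41 -0.14  4.16] w 0.0 q [ 0.26  0.32 -0.33  0.92 -0.    2.09]
```

View pics/s2.png

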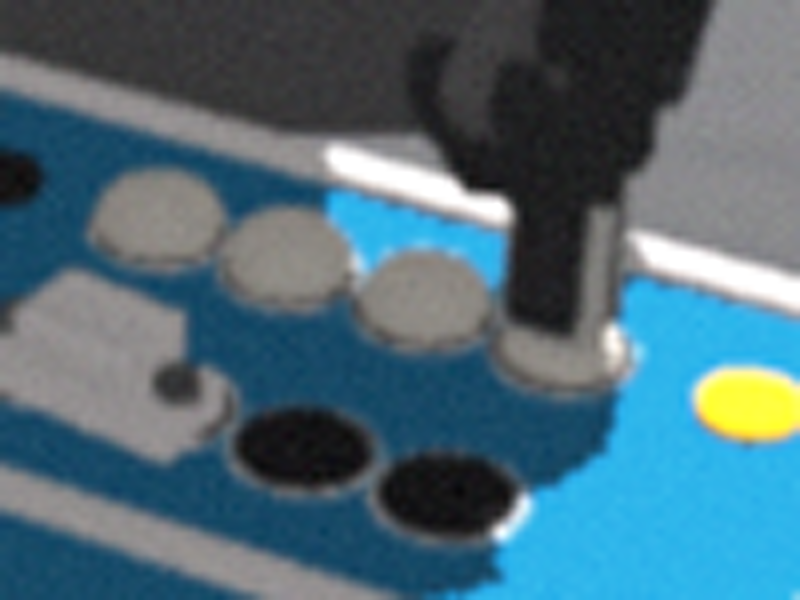

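The picture shows the fingertips on the end tappet at (565,350), visibly dipped, with the other three still up. The force averages about 3.3 N and z is 5 mm below the contact height. Next I start the stroke.

```bash
python3 -m inch '[[1,-0.3,0,0,0,0,0],[1,-0.7,0,0,0,0,0],[1,-1.1,0,0,0,0,0],[1,-1.5,0,0,0,0,0],[1,-1.9,0,0,0,0,0]]' | egrep 'pos|ft'
```

```text
tool_pos: [0.5393, 0.1257, 0.1075]
ft_force: [0.3, 0.8, 4.1]
```

```bash
python3 -m inch '[[1,-0.4,0,0.02,0,0,0],[1,-0.8,0,0.03,0,0,0],[1,-1.2,0,0.03,0,0,0],[1,-1.6,0,0.03,0,0,0],[1,-2,0,0.03,0,0,0]]' | egrep 'pos|ft'; python3 d.py .5197 .0519 .107
```

```text
tool_pos: [0.5334, 0.1059, 0.1065]
ft_force: [0.2, 1.3, 2.9]
t 7.25 p [0.5334 0.1059 0.1065] shift cm [-5.57  0.05 -0.05] turn deg [-0.01  0.   -0.02] F [0.21 1.34 2.93] w 0.0003 q [ 0.2   0.29 -0.37  0.91  0.    2.03]
```

Height is oscillating by about ±0.5 mm, so I'm taking the small correction back out.

```bash
python3 -m inch '[[1,-0.4,0,-0.03,0,0,0],[1,-0.8,0,-0.03,0,0,0],[1,-1.2,0,-0.03,0,0,0],[1,-1.6,0,-0.03,0,0,0],[1,-2,0,-0.03,0,0,0]]' | egrep 'pos|ft'; python3 d.py .5197 .0519 .107
```

```text
tool_pos: [0.5283, 0.0865, 0.1069]
ft_force: [0.6, 1.7, 3.1]
t 7.75 p [0.5283 0.0865 0.1069] shift cm [-3.57  0.05 -0.01] turn deg [-0.01  0.01 -0.02] F [0.65 1.66 3.08] w -0.0002 q [ 0.16  0.28 -0.39  0.9  -0.    1.99]
```

```bash
python3 -m inch '[[1,-0.4,0,0,0,0,0],[1,-0.8,0,0,0,0,0],[1,-1.2,0,0,0,0,0],[1,-1.6,0,0,0,0,0],[1,-2,0,0,0,0,0]]' | egrep 'pos|ft'; python3 -m inch '[[1,-0.4,0,0,0,0,0],[1,-0.8,0,0,0,0,0],[1,-1.2,0,0,0,0,0],[1,-1.5,0,0,0,0,0],[1,-1.7,0,0,0,0,0]]' | egrep 'pos|ft';python3 d.py .5197 .0519 .107
```

```text
tool_pos: [0.524, 0.0685, 0.1074]
ft_force: [1.8, 6.4, 5.9]
tool_pos: [0.5188, 0.0508, 0.1068]
ft_force: [-0.5, 1.5, 2.9]
t 8.75 p [0.5188 0.0508 0.1068] shift cm [ 0.13  0.06 -0.02] turn deg [-0.02  0.01 -0.04] F [-0.48  1.55  2.9 ] w 0.0001 q [ 0.1   0.25 -0.43  0.89  0.    1.93]
```

```bash
for i in 1 2 3; do python3 -m inch '[[1,0,0,0,0,0,0]]' | egrep 'pos|ft'; done
python3 - <<'E'
from h import *
c=manip.camera("scene"); cv2.imwrite("pics/s3.png",cv2.resize(c["img"][180:255,300:400,::-1],(800,600),interpolation=cv2.INTER_CUBIC))
E
python3 d.py .5197 .0519 .107
```

```text
tool_pos: [0.5188, 0.0506, 0.1068]
ft_force: [-0.3, 0.1, 3.8]
tool_pos: [0.5188, 0.0506, 0.1068]
ft_force: [0.2, -0.8, 3.2]
tool_pos: [0.5188, 0.0507, 0.1068]
ft_force: [-0.1, -2.2, 3.6]
t 9.1 p [0.5188 0.0507 0.1068] shift cm [ 0.14  0.06 -0.02] turn deg [-0.01  0.07 -0.03] F [-1.34 -2.86  3.73] w -0.0002 q [ 0.1   0.25 -0.43  0.89 -0.    1.93]
```

View pics/s3.png

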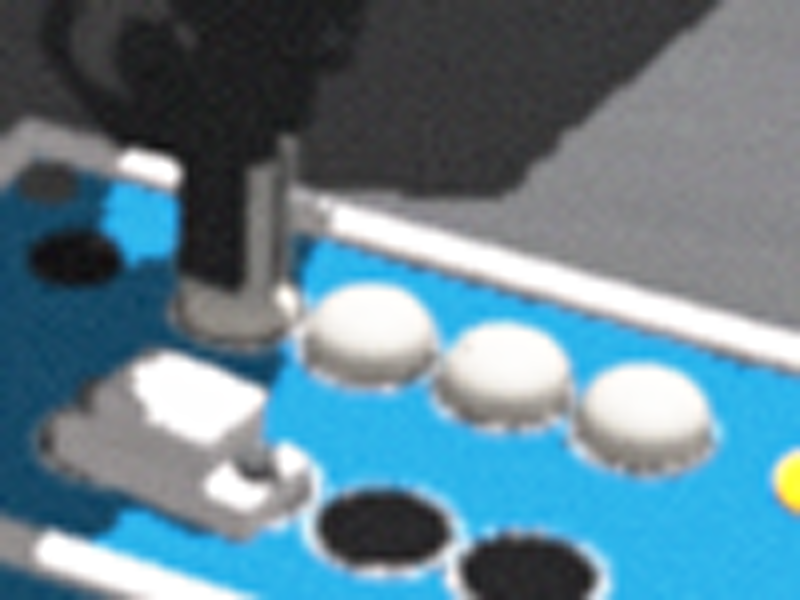

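The last tappet at (240,310) is dipped under the fingertips. The other three, at (370,335), (505,375) and (645,415), have sprung back. Now I lift clear.

```bash
python3 -m inch '[[1,0,0,-0.5,0,0,0],[1,0,0,-1.5,0,0,0],[1,0,0,-3.5,0,0,0],[1,0,0,-6,0,0,0],[1,0,0,-9,0,0,0]]' | egrep 'pos|ft'; python3 -m inch '[[1,0,0,-2,0,0,0],[1,0,0,-3,0,0,0],[1,0,0,-3,0,0,0],[1,0,0,-3,0,0,0],[1,0,0,-3,0,0,0]]' | egrep 'pos|ft'
python3 - <<'E'
from h import *
c=manip.camera("scene"); cv2.imwrite("pics/s4.png",cv2.resize(c["img"][150:300,240:440,::-1],(800,600),interpolation=cv2.INTER_CUBIC)); np.savez("scene0.npz",**c)
E
python3 m.py | grep -A8 scene
```

```text
tool_pos: [0.5181, 0.0513, 0.1975]
ft_force: [1.1, -0.3, -0.2]
tool_pos: [0.5182, 0.0511, 0.2255]
ft_force: [-0.7, -0.2, -0.4]
scene deck z 0.1007 plane [-0.0277  0.0055  0.1153] rect ((564.0589599609375, 91.73524475097656), (256.12896728515625, 145.4333038330078), 75.61392974853516)
  tappet [264.1 191.2] 193 mean [ 0.4806 -0.0845  0.1161] med z 0.1159 mid [ 0.4707 -0.0892  0.1161] ext [0.045 0.048 0.011]
  tappet [329.7 214. ] 65 mean [0.5207 0.0524 0.1123] med z 0.1123 mid [0.5187 0.0529 0.1122] ext [0.021 0.02  0.003]
  tappet [346.  218.8] 64 mean [0.5284 0.0831 0.1122] med z 0.1122 mid [0.528  0.0834 0.1123] ext [0.021 0.021 0.004]
  tappet [362.5 224.1] 73 mean [0.5374 0.1136 0.1123] med z 0.1125 mid [0.5359 0.1133 0.1125] ext [0.022 0.019 0.004]
  tappet [322.3 233.2] 352 mean [0.5889 0.0563 0.1175] med z 0.1181 mid [0.5868 0.0539 0.1167] ext [0.033 0.053 0.016]
  tappet [380.3 229.1] 75 mean [0.5447 0.145  0.1123] med z 0.1124 mid [0.5456 0.1452 0.1124] ext [0.021 0.022 0.004]
  yellow [403.3 240.6] 75 mean [0.5549 0.1853 0.1033] med z 0.1034 mid [0.5545 0.1854 0.1032] ext [0.021 0.018 0.004]
  dark [309.3 212.3] 55 mean [0.5105 0.0122 0.1031] med z 0.1031 mid [0.5103 0.012  0.1033] ext [0.02  0.02  0.003]
```

View pics/s4.png

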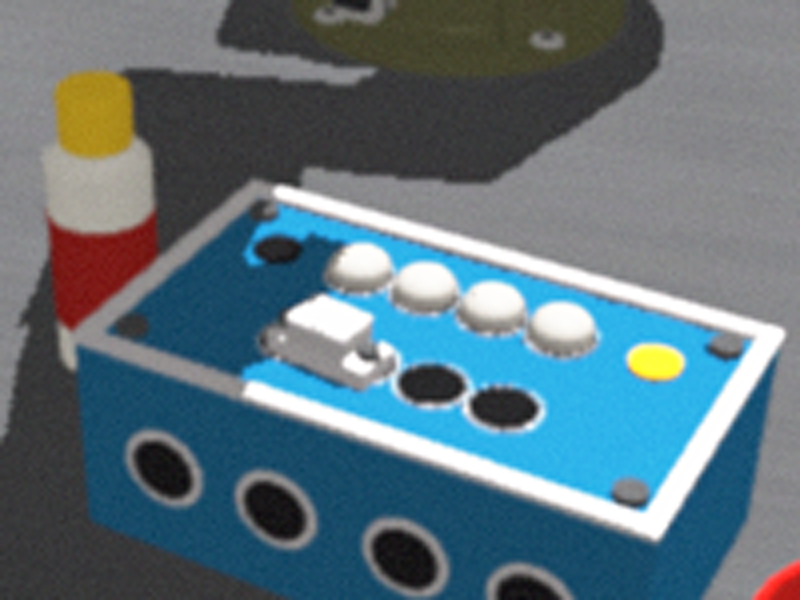

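All four tappets, (360,268) to (563,328), are back up at z≈0.112, the bearing cap and can have not moved, and the arm is clear.

```bash
python3 -c "
from rig import manip
print(manip.finish_job())"
```

```text
the job is handed in; nothing more can be done
None
```

I pressed the tappet next to the yellow plug about 5 mm down and slid to the one next to the black plug in one stroke at that depth (±0.5 mm at the readings); all four sprang back, the arm lifted clear, the cap and can had not moved in the last picture (spare tappet and tub not rechecked), and the job is handed in.

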